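Release a jammed recorder tray with the pin

TASK

The tray of the recorder with the blue screen will not open by itself: take the red-handled pin out of its stand, push it down through the white-ringed hole in that recorder's lid until the tray springs out, then put the pin back upright in its stand, collar resting on top, and let go.

Things in the scene. Friction and masses are not known exactly. Their poses are not given: they have to be found in the camera images.
- pin: Loose steel pin with the table's only red handle, upright in its stand. Origin: on its axis, at the collar's underside; z up along the handle. Collar 44 mm diameter, 6 mm thick; above it the round handle, 22 mm diameter, from 6 to 66 mm over the origin (grip it from above near 38); below, the shank, 8 mm diameter, tip 50 mm under the origin. 90 g.
- stand: Fixed dark wooden block, 80 x 80 mm, 65 mm tall. Origin: centre of its underside, z up. In the middle of its top an upright round hole, 28 mm diameter, 58 mm deep, takes the pin's shank; the pin's collar lies on the top face.
- eject_hole (a point): Centre of the mouth of the 30 mm white-ringed hole in the flat lid (70 mm above the table) of the fixed dark recorder with the BLUE screen; its AMBER-screen twin is not meant. z up, x towards the screen and tray. Box 170 mm (x) by 130 mm with wooden sides, ends 50 mm behind and 120 mm ahead of the hole; screen and two 10 mm high knobs over 60 mm ahead.
- tray (a joint): Tray of the blue-screen recorder, in m: 0 shut; once freed a spring drives it out along eject_hole's x to 0.035, where it stays. Its catch is an orange spring pad under all of the hole, 36 mm below the lid's top; 6 to 8 mm down frees the tray (3 N, 6 N when full). The pin's collar lands on the lid with the pad 14 mm down, well past release, so push till it nearly touches.

How it is judged:
On the way, in this order (a step that is already met when the one before it is completed fails the run):
1. the pin's tip is in the release hole of the blue-screen recorder (at least 8 mm below its lid) with the tray still shut (horizontal distance between pin and eject_hole below 0.016 m and z of pin in the frame of eject_hole below 0.042 m and value of joint tray below 0.006 m), for 0.04 s.
2. the tray springs out while the pin is in the hole (horizontal distance between pin and eject_hole below 0.016 m and z of pin in the frame of eject_hole below 0.042 m and value of joint tray above 0.02 m).
At the end, for the whole second after the job is handed in: The tray of the blue-screen recorder is out by more than 28 mm, and the pin stands still in its stand: axis within 14 mm of the stand's centre, collar underside within 5 mm of the stand's top face, upright within 10 degrees (value of joint tray above 0.028 m and horizontal distance between pin and stand below 0.014 m and z of pin in the frame of stand between 0.06 and 0.07 m and angle between pin's own z axis and vertical below 0.17 rad and linear speed of pin below 0.02 m/s); the robot touches nothing.
It also fails if it takes over 48 s, if anything falls off the work surface, if the arm or the gripper's body presses on something with over 40 N, if the wrist force passes 120 N, or if a joint passes its speed limit or range.

ROBOT

A 6-joint arm with a two-finger parallel gripper is mounted at the origin on the work surface. World frame = base frame: x ahead of the robot, y to its left, z up, the work surface at z = 0. Lengths are in m, angles in rad, forces in N, time in s.
With the tool pointing down it reaches from about 0.3 to 0.775 m from the base axis. Payload 14.6 kg.
Tool frame: the origin (TCP) lies at the centre of the arm's flange, where the gripper is bolted on; the fingertips stand 199 mm ahead of it and the grasp point (between the pads) lies 180 mm ahead of it; z points along the fingers, y is the line along which they close (so a half turn about z gives the same grasp; the last joint's range is limited). The gripper opens to 94 mm and grips with 3 to 60 N. Pads are 16 mm wide; open, the fingers measure 119 mm over their backs; the gripper's body (75 mm by 177 mm) begins 78 mm behind the grasp point.
Start: joints at [-1.322, 0.3, 1.521, -0, 1.321, -0.067], TCP at [0.171, -0.523, 0.405] pointing down, gripper open.
Joint ranges: [-3.03, 3.03], [-0.79, 2.21], [0.23, 2.52], [-1.04, 4.18], [0, 3.07], [-2.55, 2.55]. Speed limits (rad/s): [2.22, 2.22, 2.57, 3.14, 3.14, 3.14].

INTERFACE

Orientations are given as [roll, pitch, yaw] about the fixed x, y, z axes, in that order (R = Rz(yaw) Ry(pitch) Rx(roll)).
In Python, from station import ctrl gives the robot as it stands. The module is installed in compiled form; this text tells all that it offers.
- The arm moves only by the tool servo_tool, never from a script. Its argument "motion" is a list of rows, each a list of 5 numbers: the closure, from 0 (fully open) to 1 (shut), then the shift along the world's x, y, z in cm, then the turn about the world's z in degrees. A call has 1 to 20 rows; each row is the pose to reach, as a shift and turn from the pose commanded when the call began; what a row does not reach only later rows make up. A row lasts 1/8 s, in which the tool goes at most 62.5 mm and 10.7 degrees, less where a joint would pass 70% of its speed; a pose out of reach is approached as far as the arm can. A call with a gripper value outside its range is refused whole. The fingers move at their own pace and stop on an object; "squeeze" is the grip in N (left out, the last holds). Time passes only in rows, so rows that repeat a pose let the fingers close. It gives the time, the measured TCP pose, the force, the opening and the grip force at its end, in the units of the state.
- ctrl.get_obs(): the state, without advancing time (a new reading comes with each control period).
- ctrl.camera(name): name is "scene" or "side" or "wrist"; returns a dict with "image" (400x640x3 uint8, red, green, blue), "fx", "fy", "cx", "cy" (pixels), "dist" ([k1, k2, p1, p2, k3] as OpenCV has them; the pictures are not rectified), "camera_from_world" (4x4, takes a point from world to camera coordinates); the wrist camera has in their place "hand_eye" (4x4, takes a point from camera to tool coordinates, whose origin is the TCP and whose axes are the flange's). Camera axes: x right, y up, looking along -z (the intrinsics and any distortion apply to the point x, -y, -z); pixel columns grow to the right and rows downward; lengths in m; the calibration is good to about 2 mm. A picture is of the moment at which its call begins: read the wrist's pose just before it. There is no depth.
- ctrl.hand_in(): hands the job in; it is judged then, once.
The state is a dict: "time_s": time; "qpos": joint angles; "joint_vel": joint speeds; "tau": joint torques, N m; "ee_pos": TCP position; "eef_rot": TCP orientation; "force": force on the tool from outside, world axes, zero at the start; "moment": the same for the moment, N m; "grip_width": finger opening in m; "grip_force": force on a finger pad.
Only numpy, scipy, OpenCV 4.12 (cv2) and the standard library are available. Lean on these libraries where they do the work, as an engineer would, in place of code of your own. Each camera call takes 0.05 s, during which the arm holds its last target. There are 200 camera calls.

## Working session

There is one attempt and no reset: what is moved stays moved. The work goes in short steps, Python scripts to look and compute and a tool call to move; the robot and the scene stay as the last step left them, time stands still between calls to the robot, and variables do not carry over. Pictures are saved under pics/ and viewed, at most 10 in all, crops included, and the job is handed in when it is done.

Besides the shell and the picture viewer there is one more tool, called after ">>>" by a JSON object that holds its "op" and its "data". servo_tool: Moves the arm, as the interface text tells. Its arguments: {"type":"object","properties":{"motion":{"type":"array","items":{"type":"array","items":{"type":"number"}}},"squeeze":{"type":"number"}},"required":["motion"]}

```bash
mkdir -p pics; cat > h.py <<'E'
import numpy as np, cv2, pickle, sys
from station import ctrl
from scipy.spatial.transform import Rotation as R
def snap(name, tag):
    o=ctrl.get_obs(); c=dict(ctrl.camera(name)); c['obs']=o
    if name=='wrist':
        T=np.eye(4); T[:3,:3]=R.from_euler('xyz',o['eef_rot']).as_matrix(); T[:3,3]=o['ee_pos']
        c['camera_from_world']=np.linalg.inv(T@np.array(c['hand_eye']))
    pickle.dump(c,open(f'pics/{tag}.pkl','wb')); cv2.imwrite(f'pics/{tag}.png',c['image'][:,:,::-1]); return c
def load(tag): return pickle.load(open(f'pics/{tag}.pkl','rb'))
def K(c): return np.array([[c['fx'],0,c['cx']],[0,c['fy'],c['cy']],[0,0,1.]])
def ray(c,uv):
    n=cv2.undistortPoints(np.array([[uv]],float),K(c),np.array(c['dist'],float))[0,0]
    W=np.linalg.inv(c['camera_from_world']); d=W[:3,:3]@np.array([n[0],-n[1],-1]); return W[:3,3],d/np.linalg.norm(d)
def atz(c,uv,z):
    p,d=ray(c,uv); return p+d*(z-p[2])/d[2]
def tri(*pairs):
    A=np.zeros((3,3));b=np.zeros(3);rs=[ray(*q) for q in pairs]
    for p,d in rs: M=np.eye(3)-np.outer(d,d);A+=M;b+=M@p
    x=np.linalg.solve(A,b); return x,[np.linalg.norm(np.cross(x-p,d)) for p,d in rs]
def proj(c,X):
    q=c['camera_from_world'][:3,:3]@X+c['camera_from_world'][:3,3]
    return cv2.projectPoints(np.array([[q[0],-q[1],-q[2]]]),np.zeros(3),np.zeros(3),K(c),np.array(c['dist'],float))[0].ravel()
E
python3 - <<'E'
from h import *
for n in('scene','side','wrist'): c=snap(n,n+'0')
a=[load(n+'0')['image'] for n in('scene','side')]
print(ctrl.get_obs()); print(c['hand_eye'])
E
```

```text
{'time_s': 0.15, 'qpos': array([-1.32162927e+00,  3.00329781e-01,  1.52142077e+00, -2.16557679e-05,
        1.32069430e+00, -6.66122756e-02]), 'joint_vel': array([-0.00038047, -0.00110326, -0.00146662, -0.00055898,  0.00096222,
       -0.00046267]), 'tau': array([ 9.69096327e-04, -5.31956577e+01, -3.52819526e+01,  7.08178827e-02,
        2.35172437e-02, -5.33120760e-05]), 'ee_pos': array([ 0.17079032, -0.52278653,  0.40423159]), 'eef_rot': array([-3.14074095e+00, -3.57940840e-05,  3.15784685e-01]), 'force': array([-0.00662098, -0.47886285,  0.06861783]), 'moment': array([ 0.01369882,  0.01819471, -0.05566721]), 'grip_force': 0.0, 'grip_width': 0.09400906635429425}
[[-5.77780814e-06  9.57071719e-01  2.89851213e-01  8.47543003e-02]
 [ 9.99999796e-01 -1.79540856e-04  6.12767087e-04 -5.70101702e-04]
 [ 6.38502184e-04  2.89851157e-01 -9.57071522e-01  1.91323524e-02]
 [ 0.00000000e+00  0.00000000e+00  0.00000000e+00  1.00000000e+00]]
```

View pics/scene0.png

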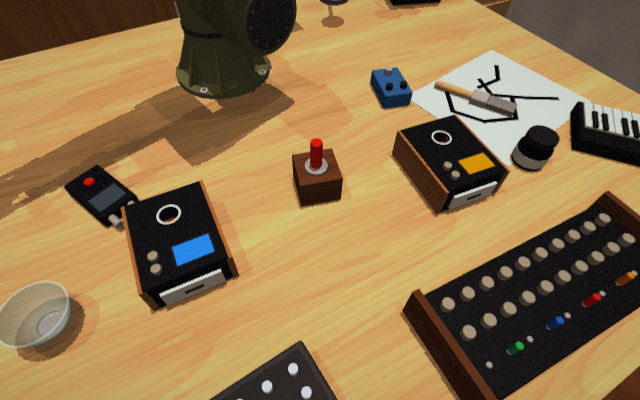

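View pics/side0.png

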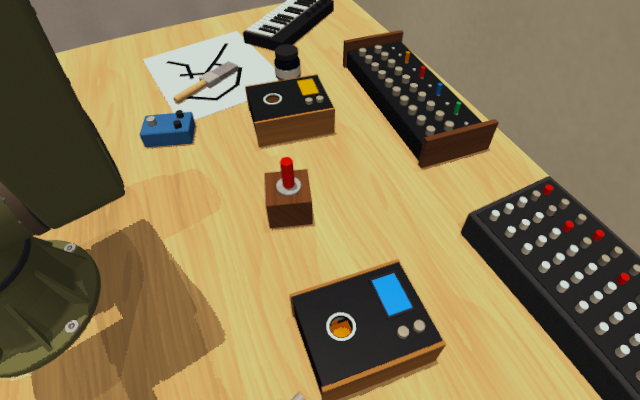

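The scene view shows the pin's red top at (316,142), the collar at (316,167) and the blue recorder's ring at (169,214). The side view shows the top at (287,160), the collar at (288,187) and the ring at (341,326).

```bash
cat >> h.py <<'E'
def blob(c,f,uv,r=40):
    im=c['image'].astype(int); m=f(im[:,:,0],im[:,:,1],im[:,:,2]).astype(np.uint8)
    k=np.zeros_like(m); k[max(0,int(uv[1]-r)):int(uv[1]+r),max(0,int(uv[0]-r)):int(uv[0]+r)]=1; m*=k
    n,l,s,ce=cv2.connectedComponentsWithStats(m); i=1+np.argmax(s[1:,4]); 
    cn=max(cv2.findContours((l==i).astype(np.uint8),cv2.RETR_EXTERNAL,cv2.CHAIN_APPROX_NONE)[0],key=len)
    return s[i],ce[i],cn
red=lambda r,g,b:(r>110)&(g<60)&(b<60)
white=lambda r,g,b:(np.minimum(np.minimum(r,g),b)>140)
blue=lambda r,g,b:(b>170)&(r<90)
E
python3 - <<'E'
from h import *
a,b=load('scene0'),load('side0')
for nm,f,ua,ub,r in(('redc',red,(316,153),(287,173),30),('ring',white,(169,214),(341,326),22),('screen',blue,(193,250),(392,294),40)):
    A,B=blob(a,f,ua,r),blob(b,f,ub,r)
    ca,cb=(A[1],B[1]) if nm!='ring' else (cv2.fitEllipse(A[2])[0],cv2.fitEllipse(B[2])[0])
    x,e=tri((a,ca),(b,cb)); print(nm,A[0],B[0],ca,cb,x.round(4),np.round(e,4))
print('collar',tri((a,(316,168)),(b,(288,187))))
print('top',tri((a,(316,141)),(b,(287,160))))
E
```

```text
redc [310 139  13  13  92] [281 157  12  32 327] [315.80434783 143.18478261] [286.72477064 172.35474006] [0.474  0.0126 0.114 ] [0.0067 0.0067]
ring [156 205  25  19 131] [326 312  30  29 251] (168.10726928710938, 213.993408203125) (340.6492004394531, 326.150146484375) [ 0.4548 -0.2566  0.069 ] [0.0007 0.0007]
screen [172 234  42  32 752] [372 273  40  43 945] [192.41223404 249.25664894] [391.38624339 294.02433862] [ 0.541  -0.2421  0.0705] [0.0004 0.0004]
collar (array([0.47866641, 0.01575003, 0.06168425]), [np.float64(0.0015707021724679702), np.float64(0.0015707021724680895)])
top (array([0.47997175, 0.0133104 , 0.13199207]), [np.float64(5.041756727055102e-05), np.float64(5.041756727062923e-05)])
```

>>> {"op": "servo_tool", "data": {"motion": [[0,1,1.75,0,0],[0,3.5,6.1,0,0],[0,6.4,11.2,0,0],[0,9.4,16.4,0,0],[0,12.3,21.5,0,0],[0,15.3,26.7,0,0],[0,18.2,31.8,0,0],[0,21.2,37,0,0],[0,24.1,42.1,0,0],[0,27,47.2,0,0],[0,29.5,51.5,0,0],[0,30.8,53.7,0,0],[0,30.8,53.7,0,0],[0,30.8,53.7,0,0],[0,30.8,53.7,0,0]]}}

```text
time_s: 2.02
ee_pos: [0.4785, 0.0133, 0.4048]
eef_rot: [3.141, -0.0, 0.315]
force: [-0.6, -0.0, -0.8]
grip_width: 0.0941
grip_force: 0.0
```

```bash
python3 - <<'E'
from h import *
c=snap('wrist','w1'); o=c['obs']; print(o['time_s'],o['ee_pos'],o['eef_rot'],o['force'],o['qpos'])
E
```

```text
2.025 [0.47848042 0.01334854 0.40475934] [ 3.14149792e+00 -1.14957157e-04  3.14537323e-01] [-0.57862151 -0.01825412 -0.77034574] [-4.86394348e-02  1.40241153e-01  1.71549028e+00 -4.97227033e-05
  1.28572011e+00  1.20763355e+00]
```

View pics/w1.png

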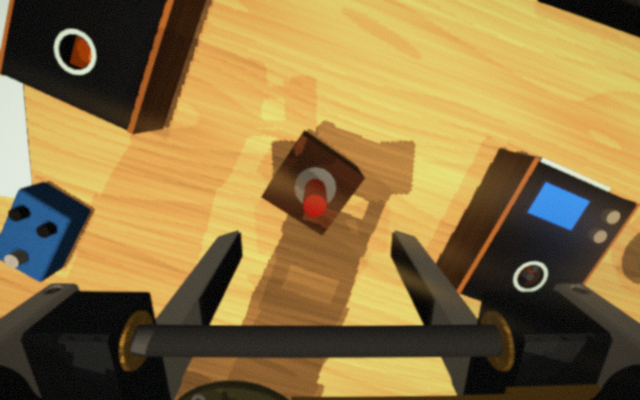

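The wrist view shows the pin's handle top at (315,206), the collar near (315,188), the stand's corners at (305,131), (263,197), (323,234) and (364,176), and the blue recorder's ring at (530,276).

```bash
python3 - <<'E'
from h import *
a,b,w=load('scene0'),load('side0'),load('w1')
print('top',tri((a,(316,141)),(b,(287,160)),(w,(315,206))), atz(w,(315,206),.131))
print('collar',tri((a,(316,168)),(b,(288,187)),(w,(315.5,187))))
for z in(.065,.071):print('stand corners',[atz(w,u,z).round(4) for u in((305,131),(263,197),(323,234),(364,176))], 'mean',np.mean([atz(w,u,z) for u in((305,131),(263,197),(323,234),(364,176))],0))
A=blob(w,red,(315,203),30);print(A[0],A[1])
r=cv2.fitEllipse(blob(w,white,(530,276),26)[2])[0];print(r,atz(w,r,.07))
print('ring all',tri((a,(168.1,214)),(b,(340.65,326.15)),(w,r)))
E
```

```text
top (array([0.47917822, 0.01426015, 0.13132465]), [np.float64(0.0004905158149379535), np.float64(0.0010517700343243472), np.float64(0.0012570545597617828)]) [0.47803217 0.01497129 0.131     ]
collar (array([0.47814083, 0.01494484, 0.06254736]), [np.float64(0.0019891883181036903), np.float64(0.0015388681363421807), np.float64(0.0013575046530121676)])
stand corners [array([0.5299, 0.0427, 0.065 ]), array([0.4494, 0.0648, 0.065 ]), array([ 0.4285, -0.0102,  0.065 ]), array([ 0.5047, -0.0304,  0.065 ])] mean [0.47816788 0.0167369  0.065     ]
stand corners [array([0.5305, 0.0427, 0.071 ]), array([0.4515, 0.0643, 0.071 ]), array([ 0.431 , -0.0092,  0.071 ]), array([ 0.5058, -0.0291,  0.071 ])] mean [0.47967865 0.01717427 0.071     ]
[303 191  25  31 547] [314.26508227 205.50822669]
(530.1791381835938, 276.11474609375) [ 0.45422151 -0.25639561  0.07      ]
ring all (array([ 0.45457618, -0.25671506,  0.06932465]), [np.float64(0.000868922179416169), np.float64(0.0006076517576169575), np.float64(0.0005609103773766906)])
```

>>> {"op": "servo_tool", "data": {"motion": [[0,0,0.15,-3,0],[0,0,0.15,-7,0],[0,0,0.15,-10,0],[0,0,0.15,-11.7,0],[0,0,0.15,-12.2,0],[0,0,0.15,-12.2,0],[0.4,0,0.15,-12.2,0],[0.8,0,0.15,-12.2,0],[1,0,0.15,-12.2,0],[1,0,0.15,-12.2,0],[1,0,0.15,-12.2,0],[1,0,0.15,-12.2,0]], "squeeze": 30}}

```text
time_s: 3.58
ee_pos: [0.4788, 0.0157, 0.2826]
eef_rot: [3.142, -0.0, 0.316]
force: [0.6, -0.5, 0.5]
grip_width: 0.0378
grip_force: 0.0
```

>>> {"op": "servo_tool", "data": {"motion": [[1,0,0,0,0],[1,0,0,0,0],[1,0,0,0,0],[1,0,0,0,0],[1,0,0,0,0]]}}

```text
time_s: 4.2
ee_pos: [0.4788, 0.0157, 0.2826]
eef_rot: [3.142, 0.0, 0.316]
force: [0.6, 0.0, 0.1]
grip_width: 0.0215
grip_force: 30.0
```

>>> {"op": "servo_tool", "data": {"motion": [[1,0,0,1,0],[1,0,0,4,0],[1,0,0,8,0],[1,0,0,10.5,0],[1,0,-1,11,0],[1,-0.4,-4,11,0],[1,-0.8,-8.5,11,0],[1,-1.2,-13.5,11,0],[1,-1.6,-18.5,11,0],[1,-2,-23,11,0],[1,-2.3,-26,11,0],[1,-2.4,-27.2,10,0],[1,-2.4,-27.2,8.5,0],[1,-2.4,-27.2,8,0],[1,-2.4,-27.2,8,0],[1,-2.4,-27.2,8,0]]}}

```text
time_s: 6.2
ee_pos: [0.455, -0.2558, 0.363]
eef_rot: [3.141, -0.0, 0.317]
force: [1.2, 0.5, -1.2]
grip_width: 0.0214
grip_force: 30.0
```

```bash
python3 - <<'E'
from h import *
cs=[snap(n,n+'2') for n in('scene','side','wrist')]; o=cs[2]['obs']; print(o['time_s'],o['ee_pos'],o['eef_rot'],o['force'],o['grip_width'])
P=np.array(o['ee_pos'])-[0,0,.18+.038]
t=[]
for c in cs:
    q=proj(c,P); h=proj(c,np.array([.4546,-.2567,.0693])); print('origin',q.round(1),'tip',proj(c,P-[0,0,.05]).round(1),'hole',h.round(1))
    m=(q+h)/2; x,y=np.clip(int(m[0]-66),0,508),np.clip(int(m[1]-75),0,250); print('crop',x,y)
    t.append(cv2.resize(c['image'][y:y+150,x:x+132,::-1],None,fx=2,fy=2,interpolation=cv2.INTER_CUBIC))
cv2.imwrite('pics/m2.png',np.hstack(t))
E
```

```text
6.3 [ 0.45492121 -0.25603909  0.36307868] [ 3.14099788e+00 -5.17141940e-04  3.16255514e-01] [-0.09456048 -0.09790319 -1.22375306] 0.02172763515479103
origin [153.1 184.9] tip [163.7 204.4] hole [168.2 213.5]
crop 94 124
origin [343.1 301. ] tip [341.6 318.2] hole [340.9 326.5]
crop 275 238
origin [317.  231.7] tip [316.8 208.4] hole [317.3 199.9]
crop 251 140
```

View pics/m2.png

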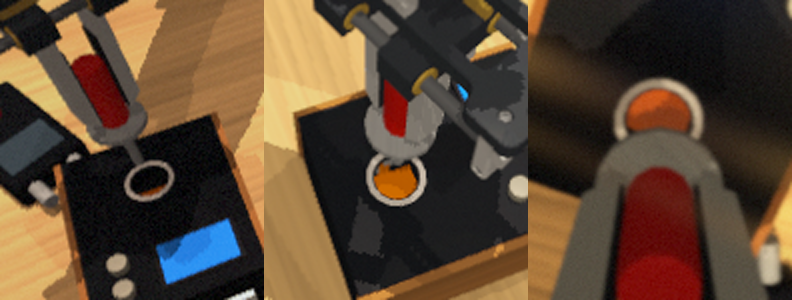

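The tip shows at about (163,205) in the scene view and (340.5,319) in the side view. Both are within about 1 px of the prediction, so the pin is straight above the hole. Next I press.

>>> {"op": "servo_tool", "data": {"motion": [[1,0,-0.05,-1,0],[1,0,-0.05,-2.5,0],[1,0,-0.05,-4,0],[1,0,-0.05,-5,0],[1,0,-0.05,-5.5,0],[1,0,-0.05,-5.9,0],[1,0,-0.05,-6.2,0],[1,0,-0.05,-6.5,0],[1,0,-0.05,-6.8,0],[1,0,-0.05,-7.0,0],[1,0,-0.05,-7.1,0],[1,0,-0.05,-7.2,0],[1,0,-0.05,-7.2,0],[1,0,-0.05,-7.2,0]]}}

```text
time_s: 8.1
ee_pos: [0.4548, -0.2568, 0.2907]
eef_rot: [3.141, -0.0, 0.316]
force: [-0.4, 0.4, 3.8]
grip_width: 0.0216
grip_force: 30.0
```

```bash
python3 - <<'E'
from h import *
cs=[snap(n,n+'3') for n in('scene','side')]; o=cs[1]['obs']; print(o['time_s'],o['ee_pos'],o['force'])
cv2.imwrite('pics/m3.png',np.hstack([cv2.resize(cs[0]['image'][150:350,90:290,::-1],None,fx=2,fy=2),cv2.resize(cs[1]['image'][200:400,270:470,::-1],None,fx=2,fy=2)]))
E
```

```text
8.15 [ 0.45483839 -0.25682869  0.29073872] [-0.34124535 -0.82215612  4.34674997]
```

View pics/m3.png

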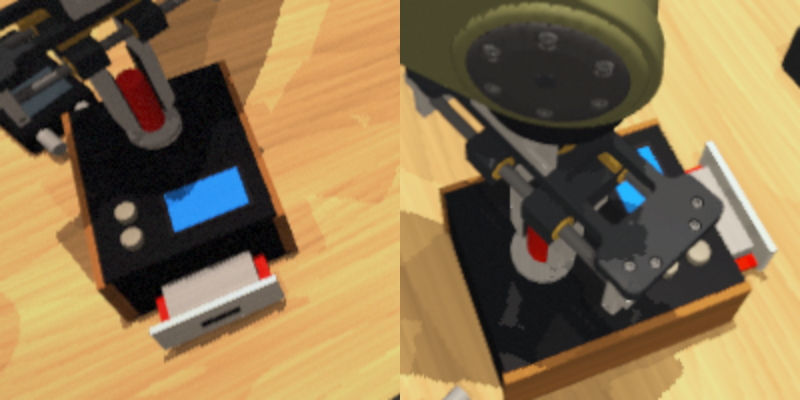

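The tray is out, with its white front well clear of the box. I take the pin back to the stand.

>>> {"op": "servo_tool", "data": {"motion": [[1,0,0,1,0],[1,0,0,4,0],[1,0,0,8,0],[1,0,0,10.5,0],[1,0.1,1,11,0],[1,0.4,4,11,0],[1,0.8,8.5,11,0],[1,1.2,13.5,11,0],[1,1.6,18.5,11,0],[1,2,23,11,0],[1,2.25,26,10,0],[1,2.35,27.3,8,0],[1,2.35,27.3,6.5,0],[1,2.35,27.3,6,0],[1,2.35,27.3,6,0]]}}

```text
time_s: 10.07
ee_pos: [0.4783, 0.0157, 0.3505]
eef_rot: [-3.141, 0.0, 0.315]
force: [-0.4, -0.2, -0.5]
grip_width: 0.0218
grip_force: 30.0
```

```bash
python3 - <<'E'
from h import *
cs=[snap(n,n+'4') for n in('scene','side')]; o=cs[1]['obs']; print(o['time_s'],o['ee_pos'],o['force'])
P=np.array(o['ee_pos'])-[0,0,.218+.05]
print([proj(c,P).round(1) for c in cs],[proj(c,np.array([.4785,.0162,.065])).round(1) for c in cs])
cv2.imwrite('pics/m4.png',np.hstack([cv2.resize(cs[0]['image'][100:220,260:380,::-1],None,fx=3,fy=3),cv2.resize(cs[1]['image'][120:240,230:350,::-1],None,fx=3,fy=3)]))
E
```

```text
10.125 [0.47838157 0.01570525 0.35091059] [-0.41971514  0.41000517  0.05525426]
[array([316.4, 159.5]), array([287.6, 179.6])] [array([316.6, 166. ]), array([288.2, 186.3])]
```

View pics/m4.png

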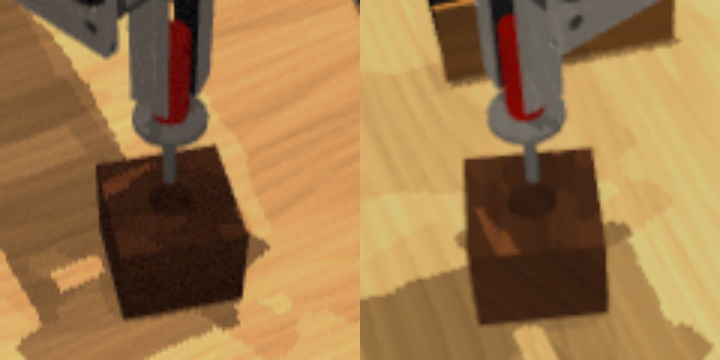

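The tip, at (316.7,161) in the scene view and (287.3,181) in the side view, sits above the hole at (317.3,166) and (287.3,187). I lower it.

>>> {"op": "servo_tool", "data": {"motion": [[1,0,0.03,-1,0],[1,0,0.03,-2.5,0],[1,0,0.03,-4,0],[1,0,0.03,-5.2,0],[1,0,0.03,-6,0],[1,0,0.03,-6.4,0],[1,0,0.03,-6.7,0],[1,0,0.03,-6.8,0],[1,0,0.03,-6.8,0]]}}

```text
time_s: 11.3
ee_pos: [0.4783, 0.0165, 0.2828]
eef_rot: [3.141, -0.0, 0.316]
force: [-0.2, 0.3, -0.6]
grip_width: 0.0211
grip_force: 30.0
```

>>> {"op": "servo_tool", "data": {"motion": [[1,0,0,-0.1,0],[1,0,0,-0.1,0],[0.6,0,0,-0.1,0],[0.4,0,0,-0.1,0],[0.2,0,0,-0.1,0],[0,0,0,-0.1,0],[0,0,0,-0.1,0],[0,0,0,-0.1,0],[0,0,0,-0.1,0],[0,0,0,-0.1,0]]}}

```text
time_s: 12.55
ee_pos: [0.4783, 0.0165, 0.2816]
eef_rot: [-3.142, 0.0, 0.316]
force: [-0.9, 0.2, -0.4]
grip_width: 0.0936
grip_force: 0.0
```

>>> {"op": "servo_tool", "data": {"motion": [[0,0,0,1,0],[0,0,0,4,0],[0,0,0,8,0],[0,0,0,11,0],[0,0,0,12,0],[0,0,0,12,0],[0,0,0,12,0]]}}

```text
time_s: 13.42
ee_pos: [0.4782, 0.0165, 0.4004]
eef_rot: [-3.141, 0.002, 0.316]
force: [-0.5, -0.7, 0.4]
grip_width: 0.0943
grip_force: 0.0
```

```bash
python3 - <<'E'
from h import *
cs=[snap(n,n+'5') for n in('scene','side')]; o=cs[1]['obs']; print(o['time_s'],o['ee_pos'])
print([proj(c,np.array([.4783,.0162,z])).round(1) for c in cs for z in(.068,.131)])
cv2.imwrite('pics/m5.png',np.hstack([cs[0]['image'][100:320,100:400,::-1],cs[1]['image'][120:340,200:500,::-1]]))
E
```

```text
13.475 [0.47826979 0.01650027 0.40046635]
[array([316.6, 164.8]), array([317. , 140.3]), array([288. , 185.2]), array([285.5, 159.6])]
```

View pics/m5.png

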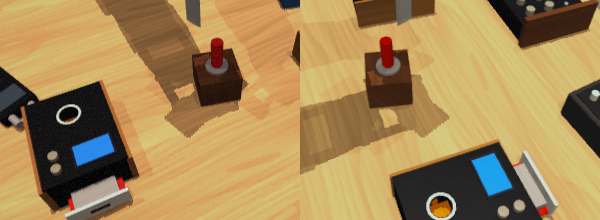

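The pin stands upright in the stand, with its top at about (317,140) in the scene view and (286,160) in the side view, as predicted. The tray is out.

```bash
python3 -c "
from station import ctrl
print(ctrl.hand_in())"
```

```text
the job is handed in; nothing more can be done
None
```

The blue-screen recorder's tray is out, the pin is back upright in its stand with the gripper clear of it, and the job was handed in at about 13.5 s; the hand-in returned no verdict.

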